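Open the sprung hood of a dry case and return a pin pot to its tray

TASK

Swing the dry case's clear hood up by its bar handle, past the pull of its springs, until it stands open by itself. Then take the small brass pin pot out of the case and set it down gently, upright, in its own recess of the foam tray: the empty one, where the paper removal slip lies (the slip stays underneath). Leave the hood standing open for the silica-gel change, and do not disturb the other sewing pieces in the tray.

Things in the scene. Friction and masses are not known exactly. Their poses are not given: they have to be found in the camera images.
- case: Dry case, fixed: white box 280 deep x 300 wide, perforated deck 80 mm above the table. On it a clear acrylic hood, open below, 190 x 300 x 108 high, hinged at its rear edge. Origin: middle of the underside; x points from its front to its rear, z up; hinge line at x +60, z 84 mm. A white climate logger (26 x 44 x 14 mm) is fixed on the deck, 26 mm in front of the hinge line at y +112
- hood (a joint): Hood's opening angle, rad: 0 shut, 1.10 at its stop. It weighs 0.65 kg. Pull springs at its sides act over centre: let go below 0.74 it falls shut, above that they swing it to the stop within about 1 s and hold it. Lifting at the handle takes 5 N at first, less later
- hinge (a point): Middle of the hinge line, on the case; x level to the case's rear, y along the hinge, z up. Open, the hood leans 63 deg from level: its front lip hangs 86 mm in front of the hinge line, 170 mm above the deck. A gripper straight down on the pot would strike it: reach in tilted 20 to 45 deg, the gripper's body leaning towards the case's front
- handle (a point): Middle of the hood's handle, moves with it on a circle about the hinge line: steel bar 14 mm thick, 120 long, parallel to the hinge, a post at each end, 45 mm (bar centre) in front of the front panel. Shut: 235 mm in front of the hinge line, 76 above it, 32 below the hood's top. Can be pinched from above, a finger each side; the bar can turn in the fingers
- pot_centre (a point): Centre, half-way up, of the brass pin pot that stands on the deck under the hood: round, 38 mm in diameter, straight side from 3 to 44 mm above its foot, low domed lid with a small knob, 60 mm high in all, 0.11 to 0.23 kg. z along its axis
- tray: Object tray, fixed: 220 x 220 mm, rim 34 mm high, grey foam filling with its surface 30 mm above the table and four 70 mm square recesses, 10 mm deep (floor 20 mm above the table), centred at x, y = +-50 mm. Origin: middle of the underside, axes along its sides
- recess (a point): Middle of the floor of the empty recess, 20 mm above the table, where the white paper slip (48 x 30 mm, flat) lies; z up, x along the slip's length, which is not turned with the tray
- reel: Turned dark-wood thread reel, 32 mm in diameter, 36 mm high, standing in one recess; origin under its foot. Bystander
- thimble: Steel thimble, 20 mm in diameter, 24 mm high, standing in one recess; origin under its foot. Bystander
- tape: Dark steel tape-measure drum, 44 mm in diameter, 28 mm high with its button, lying flat in one recess; origin under its foot. Bystander

How it is judged (in metres and radians):
On the way:
1. the hood stands open on its springs, let go by the robot, with the pot still in the case (value of joint hood above 1 rad and contact force between each of the arm, the fingers and hood below 0.3 N and distance of pot_centre from where it was at the start of the episode below 0.03 m), for 0.3 s.
At the end, for the whole second after the job is handed in: The hood stands open by itself (above 1.0 of 1.10 rad); the pot stands upright (within 0.1 rad), at rest on the floor of the recess with the slip, within 24 mm of its middle (centre under 35 mm above the floor); reel, thimble and tape drum are within 15 mm of where they stood (value of joint hood above 1 rad and horizontal distance between pot_centre and recess below 0.024 m and z of pot_centre in the frame of recess below 0.035 m and angle between pot_centre's own z axis and vertical below 0.1 rad and linear speed of pot below 0.02 m/s and distance of each of reel, thimble, tape from where it was at the start of the episode below 0.015 m); the robot touches nothing.
It fails at once if the pot is let fall (out of the fingers and faster than 0.4 m/s, a drop of about 8 mm) (linear speed of pot above 0.4 m/s and contact force between the fingers and pot below 0.05 N).
It fails at once if the pot is pressed hard onto the tray (over 30 N) (contact force between pot and tray above 30 N).
It fails at once if the pot is tipped over (more than 0.8 rad) (angle between pot_centre's own z axis and vertical above 0.8 rad).
It fails at once if another sewing piece in the tray is disturbed (moved 15 mm or tipped) (distance of any of reel, thimble, tape from where it was at the start of the episode above 0.015 m or angle between any of reel, thimble, tape's own z axis and vertical above 0.5 rad).
It also fails if it takes over 64 s, if anything falls off the work surface, if the arm or the gripper's body presses on something with over 40 N, if the wrist force passes 120 N, or if a joint passes its speed limit or range.

ROBOT

A 7-joint arm with a two-finger parallel gripper is mounted at the origin on the work surface. World frame = base frame: x ahead of the robot, y to its left, z up, the work surface at z = 0. Lengths are in m, angles in degrees, forces in N, time in s.
With the tool pointing down it reaches from about 0.425 to 0.875 m from the base axis. Payload 4.7 kg.
Tool frame: the origin (TCP) lies on the front face of the gripper's body, between the roots of the fingers; the fingertips stand 70 mm ahead of it and the grasp point (between the pads) lies 51 mm ahead of it (tip_extent is the distance from the TCP to the fingertips, in m); z points along the fingers, y is the direction in which the jaws open and shut (so a half turn about z gives the same grasp; the last joint's range is limited). The gripper opens to 87 mm and grips with 3 to 60 N. Pads are 19 mm wide; open, the fingers measure 117 mm over their backs; the gripper's body (75 mm by 190 mm) begins 51 mm behind the grasp point.
Start: joints at [-65.082, 18.392, -4.016, 83.108, 1.295, 78.541, -3.26], TCP at [0.266, 0.593, 0.292] pointing down, gripper open.
Joint ranges: [-163.93, 163.93], [-17.29, 119.83], [-79.2, 71.16], [3.27, 140.29], [-89.18, 269.18], [5.43, 117.66], [-154.24, 154.24]. Speed limits (degrees/s): [147.25, 147.25, 180, 180, 180, 180, 180].

INTERFACE

Orientations are given as [roll, pitch, yaw] about the fixed x, y, z axes, in that order (R = Rz(yaw) Ry(pitch) Rx(roll)).
In Python, from cell import * gives the robot as it stands.
- The arm moves only by the tool carry_out, never from a script. Its argument "increments" is text: rows parted by semicolons, each of 7 numbers parted by spaces: the opening, from 0 (shut) to 1 (fully open), then the shift along the tool's x, y, z in m, then the turn, a rotation vector about the tool's x, y, z in degrees. A call has 1 to 20 rows; each row shifts and turns the pose as measured when the row begins, along the tool's axes as they then stand; what a row does not reach is not made up. A row lasts 1/8 s, in which the tool goes at most 62.5 mm and 10.7 degrees, less where a joint would pass 70% of its speed; a pose out of reach is approached as far as the arm can. A call is refused whole if a number of a shift passes 0.0625 or a number of a turn 10.7, either way. A call with a gripper value outside its range is refused whole. The fingers move at their own pace and stop on an object; "force" is the grip in N (left out, the last holds). Time passes only in rows, so rows that do not move let the fingers close. It gives the time, the measured TCP pose, the force and the opening at its end, in the units of the state.
- get_obs(): the state, without advancing time (a new reading comes with each control period).
- read_camera(name): name is "side" or "top" or "wrist"; returns a dict with "img" (420x560x3 uint8, blue, green, red), "fx", "fy", "cx", "cy" (pixels), "k1" (the pictures are not rectified: a ray, as slopes to the right and down, at radius r is drawn at 1 + k1 r^2 times it, then the intrinsics apply), "world_from_camera" (4x4, takes a point from camera to world coordinates). Camera axes: x right, y down, z forward; pixel columns grow to the right and rows downward; lengths in m; the calibration is good to about 2 mm. A picture is of the moment at which its call begins. There is no depth.
- sign_off(): hands the job in, once; it reports no verdict.
Trained networks look in a picture, given as the dict that the camera call returned (one of the last four; its "shot" number tells which), for a name from the list of things; names that differ only in an ending like _2 or _b are one class to them, and where a whole thing is asked for, a point or a joint stands for the part that bears it (a point fixed in the world has none). Each returns a list of dicts, best first, with "confidence" (0 to 1); they miss things now and then, are a little off and sometimes report something else, mostly with a low value. They report only what shows in the picture. A call takes as long as a camera call.
- masks_of(target, picture): "pixels" (420x560 bool, what is visible of it) and "bbox" ([left, top, right, bottom] in pixels, round what is visible of it).
The state is a dict: "time_s": time; "qpos": joint angles; "joint_velocities": joint speeds; "effort": joint torques, N m; "tool_pos": TCP position; "tool_rot": TCP orientation; "force": force on the tool from outside, world axes, zero at the start; "wrist_torque": the same for the moment, N m; "grip_width": finger opening in m.
Only numpy, scipy, OpenCV 4.12 (cv2) and the standard library are available. Lean on these libraries where they do the work, as an engineer would, in place of code of your own. Each camera call takes 0.05 s, during which the arm holds its last target.

## Working session

There is one attempt and no reset: what is moved stays moved. The work goes in short steps, Python scripts to look and compute and a tool call to move; the robot and the scene stay as the last step left them, time stands still between calls to the robot, and variables do not carry over. Pictures are saved under pics/ and viewed, and the job is handed in when it is done.

Besides the shell and the picture viewer there is one more tool, called as a command line: name --argument value ..., lists and objects as JSON in quotes. carry_out: Moves the arm, as the interface text tells. Its arguments: {"type":"object","properties":{"increments":{"type":"string"},"force":{"type":"number"}},"required":["increments"]}

```bash
ls; mkdir -p pics
cat > h.py <<'E'
import numpy as np, cv2
from cell import *
from scipy.spatial.transform import Rotation as R
def px(p,c):
    T=np.linalg.inv(c["world_from_camera"]); q=T[:3,:3]@np.asarray(p,float)+T[:3,3]
    a=q[:2]/q[2]; a=a*(1+c["k1"]*(a@a)); return np.array([c["fx"]*a[0]+c["cx"],c["fy"]*a[1]+c["cy"]])
def ray(u,v,c):
    d=np.array([(u-c["cx"])/c["fx"],(v-c["cy"])/c["fy"]]); a=d.copy()
    for _ in range(30): a=d/(1+c["k1"]*(a@a))
    W=np.array(c["world_from_camera"]); r=W[:3,:3]@np.array([a[0],a[1],1]); return W[:3,3],r/np.linalg.norm(r)
def atz(u,v,z,c):
    o,r=ray(u,v,c); return o+r*(z-o[2])/r[2]
E
python3 - <<'E'
from h import *
print(get_obs())
for n in ["side","top","wrist"]:
    c=read_camera(n); cv2.imwrite(f"pics/{n}0.png",c["img"]); print(n,c["fx"],c["k1"],np.round(c["world_from_camera"],3).tolist())
    for t in ["case","hood","handle","pot_centre","tray","reel","thimble","tape"]:
        m=masks_of(t,c)
        for k in m[:2]:
            ys,xs=np.nonzero(k["pixels"]); print(t,round(k["confidence"],2),k["bbox"],len(xs),xs.mean().round(1),ys.mean().round(1))
E
```

```text
pics
{'time_s': 0.0, 'qpos': array([-65.08263654,  18.43759241,  -4.01539623,  83.17594213,
         1.29526284,  78.54009063,  -3.26168569]), 'joint_velocities': array([ 0.02658745, -0.03663362,  0.06471742, -0.0309769 ,  0.08592552,
        0.0084178 , -0.00957687]), 'effort': array([ 1.72937202e-04, -4.91280484e+01, -4.03872505e-01, -3.12535572e+01,
       -6.39861356e-02,  4.36069805e-02,  1.75919013e-04]), 'tool_pos': array([0.26538186, 0.59289024, 0.29116888]), 'tool_rot': array([-1.79891633e+02,  6.10189301e-03,  1.55890653e+02]), 'force': array([-0.20649832,  0.10075892,  0.57336201]), 'wrist_torque': array([-0.0036021 ,  0.03401965, -0.02156539]), 'grip_width': 0.0872835850812698}
side 440.45229106387114 -0.08481228325839718 [[-0.887, 0.444, -0.125, 0.644], [0.461, 0.853, -0.245, 0.197], [-0.002, -0.275, -0.961, 0.884], [0.0, 0.0, 0.0, 1.0]]
case 0.61 [121.6, 29.0, 315.4, 249.6] 26601 217.3 138.8
hood 0.87 [139.4, 28.2, 309.7, 223.9] 19228 229.6 123.8
handle 0.81 [139.3, 28.4, 311.5, 227.5] 19631 229.9 123.8
tray 0.98 [243.2, 259.3, 400.4, 420.0] 13054 317.6 336.5
reel 0.79 
[... 231 characters left out ...]
[-0.973, 0.225, -0.054, 0.008], [-0.003, -0.246, -0.969, 0.792], [0.0, 0.0, 0.0, 1.0]]
case 0.8 [255.8, 107.9, 480.8, 277.3] 26801 367.5 187.6
hood 0.55 [269.4, 106.7, 480.0, 279.0] 22741 372.1 188.1
handle 0.83 [271.2, 107.5, 478.8, 272.4] 23219 372.3 188.4
handle 0.66 [258.1, 106.5, 481.0, 275.9] 26668 367.6 187.7
tray 0.71 [87.3, 177.6, 223.9, 314.7] 11226 153.8 245.3
reel 0.84 [171.3, 247.2, 193.1, 267.3] 325 181.4 258.0
thimble 0.67 [165.8, 210.9, 180.6, 216.6] 91 170.6 212.8
tape 0.73 [120.5, 261.9, 146.6, 287.7] 480 133.2 274.7
wrist 348.2376340346156 0.0008918404238529573 [[0.407, 0.883, 0.232, 0.203], [0.913, -0.394, -0.103, 0.622], [0.0, 0.254, -0.967, 0.385], [0.0, 0.0, 0.0, 1.0]]
```

View pics/side0.png

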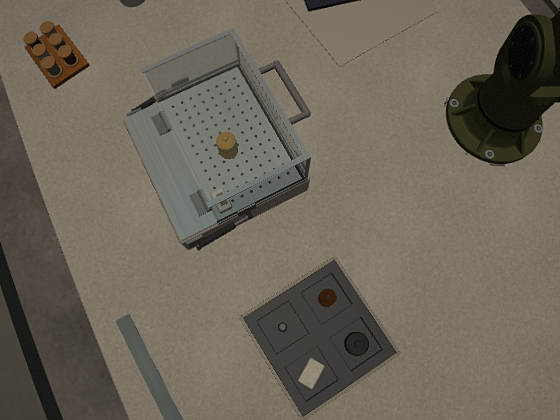

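View pics/top0.png

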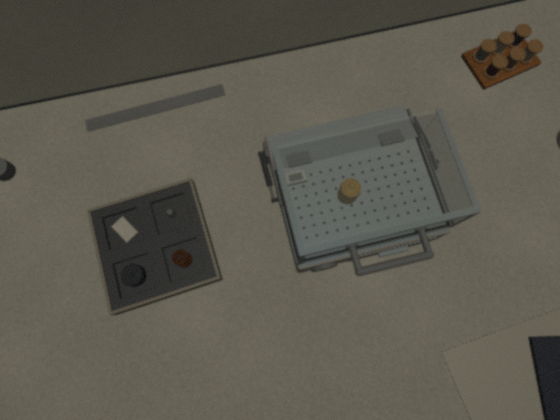

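View pics/wrist0.png

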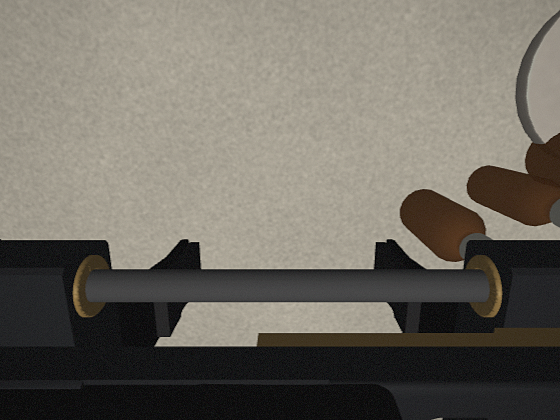

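Run:
```python
import cv2
for n,(x0,y0,x1,y1) in {"side":(110,20,330,260),"top":(245,95,490,290)}.items():
    a=cv2.imread(f"pics/{n}0.png")[y0:y1,x0:x1]; s=min(800/(x1-x0),600/(y1-y0))
    a=cv2.convertScaleAbs(cv2.resize(a,None,fx=s,fy=s,interpolation=cv2.INTER_CUBIC),alpha=1.5); cv2.imwrite(f"pics/{n}0z.png",a); print(n,s)
```

```text
side 2.5
top 3.076923076923077
```

View pics/side0z.png

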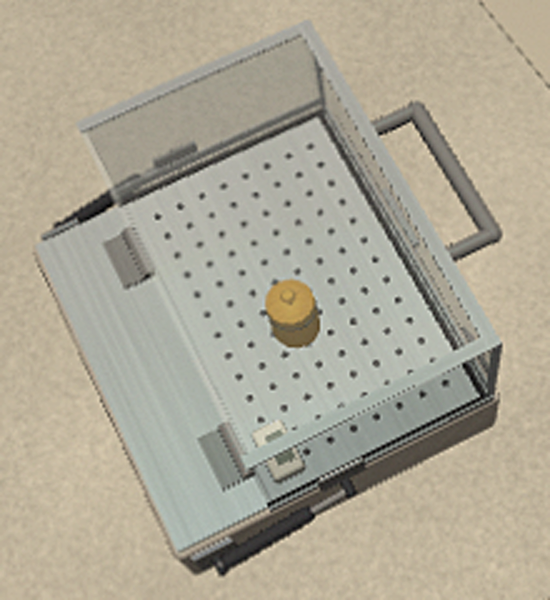

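View pics/top0z.png

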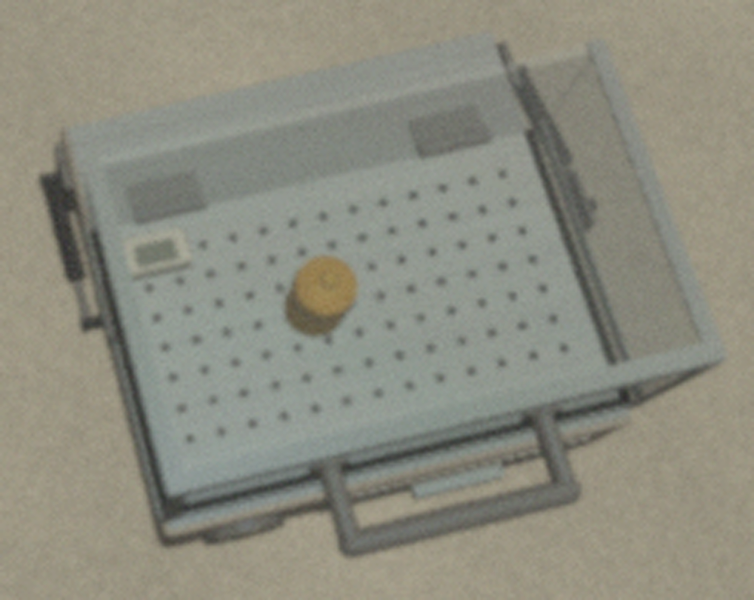

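```bash
cat > fit.py <<'E'
from h import *
import pickle
from scipy.optimize import least_squares
cs={n:read_camera(n) for n in("side","top")}
S=lambda u,v:(u/2.5+110,v/2.5+20); k=3.076923; T=lambda u,v:(u/k+245,v/k+95)
ob=[("side",(-.130,-.15,.192),S(310,25)),("side",(-.130,.15,.192),S(500,345)),("side",(.06,-.15,.192),S(79,127)),("side",(.06,.15,.192),S(242,472)),
("side",(.14,-.15,.08),S(38,252)),("side",(.14,.15,.08),S(181,553)),("side",(-.175,-.053,.16),S(416,110)),("side",(-.175,.053,.16),S(488,237)),
("top",(-.175,.053,.16),T(355,541)),("top",(-.175,-.053,.16),T(570,488)),("top",(-.13,-.15,.192),T(722,355)),("top",(.06,-.15,.192),T(598,43)),("top",(.034,.112,.094),T(155,251))]
def w(p,l): 
    c,s=np.cos(p[2]),np.sin(p[2]); return np.array([p[0]+c*l[0]-s*l[1],p[1]+s*l[0]+c*l[1],l[2]])
f=lambda p:np.concatenate([px(w(p,l),cs[n])-q for n,l,q in ob])
r=least_squares(f,[.7,-.05,0.]); p=r.x; print("case",p,np.degrees(p[2])); print(f(p).reshape(-1,2).round(1).tolist())
hm=w(p,(-.175,0,.16)); print("handle",hm,"hinge",w(p,(.06,0,.084)))
# pot: knob/lid/center pts
pot=[("side",.140,S(290,295)),("top",.140,T(329,279))]
g=lambda q:np.concatenate([px((q[0],q[1],z),cs[n])-u for n,z,u in pot])
q=least_squares(g,[.7,-.05]); print("pot",q.x,g(q.x).round(1)); c,s=np.cos(p[2]),np.sin(p[2]);d=q.x-p[:2]; print("pot in case",c*d[0]+s*d[1],-s*d[0]+c*d[1])
# tray
sd=cs["side"]
for n in cs:
  for t,z in(("reel",.056),("thimble",.044),("tape",.046)):
    m=masks_of(t,cs[n])
    if m:
        ys,xs=np.nonzero(m[0]["pixels"]); print(n,t,atz(xs.mean(),ys.mean(),z-.005,cs[n])[:2].round(4))
for n,b in(("side",(295,350,330,395)),("top",(105,210,142,246))):
    im=cs[n]["img"]; x0,y0,x1,y1=b; sub=im[y0:y1,x0:x1].min(2); mk=(sub>(sub.max()*.6)).astype(np.uint8); 
    nn,lab,st,ce=cv2.connectedComponentsWithStats(mk); i=1+st[1:,4].argmax(); cc=(ce[i]+[x0,y0]); 
    box=cv2.boxPoints(cv2.minAreaRect(np.argwhere(lab==i)[:,::-1].astype(np.float32)))+[x0,y0]
    print(n,"slip",st[i,4],cc,atz(*cc,.0205,cs[n])[:2].round(4)); bw=np.array([atz(*u,.0205,cs[n])[:2] for u in box]); print(bw.round(4).tolist())
E
python3 fit.py
python3 - <<'E'
import cv2
for n,(x0,y0,x1,y1) in {"side":(235,250,410,420),"top":(80,170,230,320)}.items():
    a=cv2.imread(f"pics/{n}0.png")[y0:y1,x0:x1]
    a=cv2.convertScaleAbs(cv2.resize(a,None,fx=3.5,fy=3.5,interpolation=cv2.INTER_CUBIC),alpha=1.8); cv2.imwrite(f"pics/{n}0t.png",a)
E
```

```text
case [ 0.59861773 -0.18903176  0.00981413] 0.5623083644239971
[[-0.9, -1.4], [0.7, -0.2], [-1.2, -0.7], [2.7, -0.4], [-3.9, -3.0], [-1.8, 3.4], [2.0, 3.2], [0.1, -3.9], [2.5, 0.2], [-5.4, 1.9], [1.0, 0.5], [0.9, -1.6], [-0.9, -0.4]]
handle [ 0.42362616 -0.1907492   0.16      ] hinge [ 0.65861484 -0.18844292  0.084     ]
pot [ 0.57397612 -0.16591272] [-0.1 -0.2 -0.1  0.1]
pot in case -0.02441353884105764 0.02335974987341746
side reel [0.5375 0.1724]
side tape [0.5293 0.2711]
top reel [0.5342 0.1708]
top thimble [0.6324 0.179 ]
top tape [0.527  0.2686]
side slip 457 [310.9190372  372.97374179] [0.6283 0.2804]
[[0.658, 0.2807], [0.6159, 0.2542], [0.5983, 0.2804], [0.6405, 0.3064]]
top slip 384 [124.13020833 228.85416667] [0.6272 0.2806]
[[0.6386, 0.307], [0.6574, 0.2809], [0.6162, 0.2538], [0.5979, 0.2798]]
```

View pics/side0t.png

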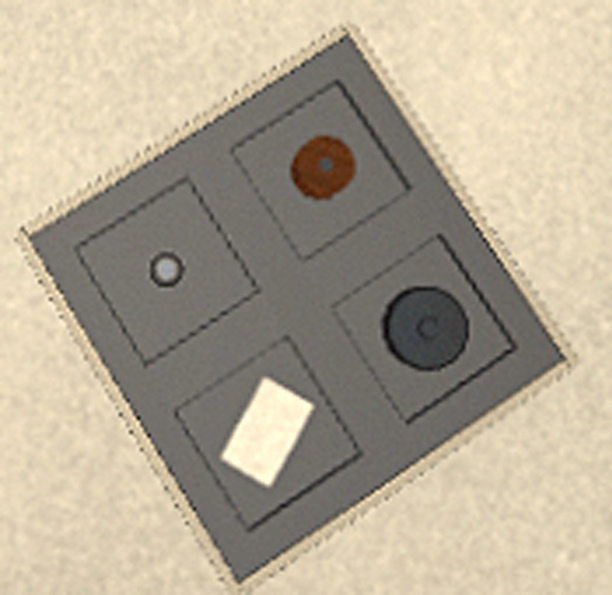

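View pics/top0t.png

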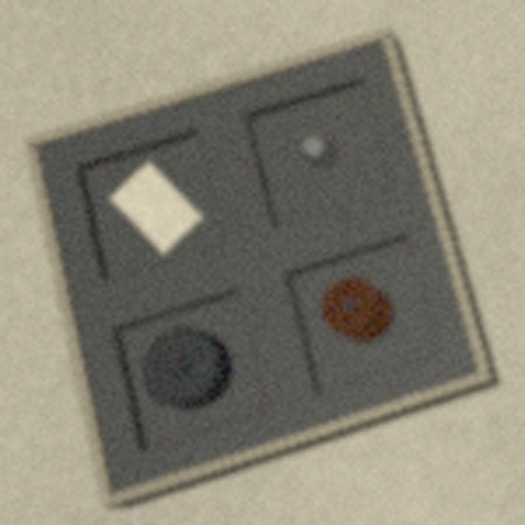

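```bash
cat >> fit.py <<'E'
print("--- refit")
ob2=[o for o in ob if o[1][0]!=.14]
def f2(p):
    out=[]
    for n,l,q in ob2:
        l=np.array(l); 
        if l[0]==-.175: l[1]=np.sign(l[1])*p[3]
        out.append(px(w(p,l),cs[n])-q)
    return np.concatenate(out)
r=least_squares(f2,[.6,-.19,0,.06],loss="soft_l1"); p=r.x; print(p,np.degrees(p[2]),f2(p).reshape(-1,2).round(1).tolist())
print("handle",w(p,(-.175,0,.16)),"hinge",w(p,(.06,0,.084)))
# overlay
for n in cs:
    im=cv2.resize(cs[n]["img"],None,fx=1.4,fy=1.4); im=cv2.convertScaleAbs(im,alpha=1.5)
    L=lambda a,b,col:cv2.line(im,*[tuple(int(v*1.4) for v in px(w(p,t),cs[n])) for t in(a,b)],col,1)
    for z,xr,col in((.192,(-.13,.06),(0,255,0)),(.084,(-.13,.06),(255,255,0)),(.08,(-.14,.14),(0,0,255)),(0,(-.14,.14),(255,0,255))):
        P=[(xr[0],-.15,z),(xr[0],.15,z),(xr[1],.15,z),(xr[1],-.15,z)]
        for i in range(4): L(P[i],P[(i+1)%4],col)
    L((-.175,-.06,.16),(-.175,.06,.16),(0,255,255))
    a=cv2.circle(im,tuple(int(v*1.4) for v in px((*q.x,.14),cs[n])),2,(0,0,255),-1)
    cv2.circle(im,tuple(int(v*1.4) for v in px((*q.x,.08),cs[n])),2,(255,0,255),-1)
    cv2.imwrite(f"pics/{n}_ov.png",im)
E
python3 fit.py | sed -n '/refit/,$p'
```

```text
--- refit
[ 0.59960885 -0.18930209  0.00765871  0.0603571 ] 0.43881191617505266 [[-1.2, -1.3], [0.1, 0.1], [-1.6, -0.7], [1.9, -0.2], [-0.2, 0.6], [1.6, -0.5], [-2.1, 0.6], [-1.3, 0.3], [0.8, 0.1], [1.0, -2.0], [-0.9, -1.0]]
handle [ 0.42461398 -0.19064235  0.16      ] hinge [ 0.65960709 -0.18884257  0.084     ]
```

View pics/side_ov.png

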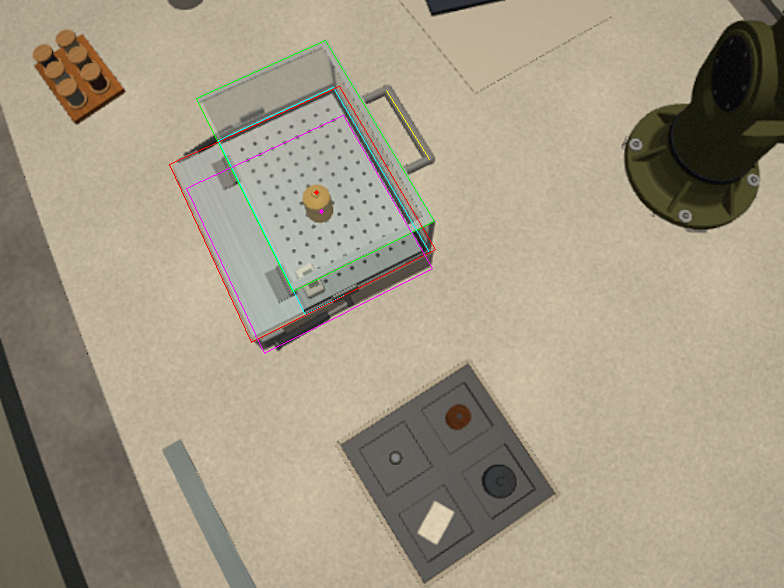

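View pics/top_ov.png

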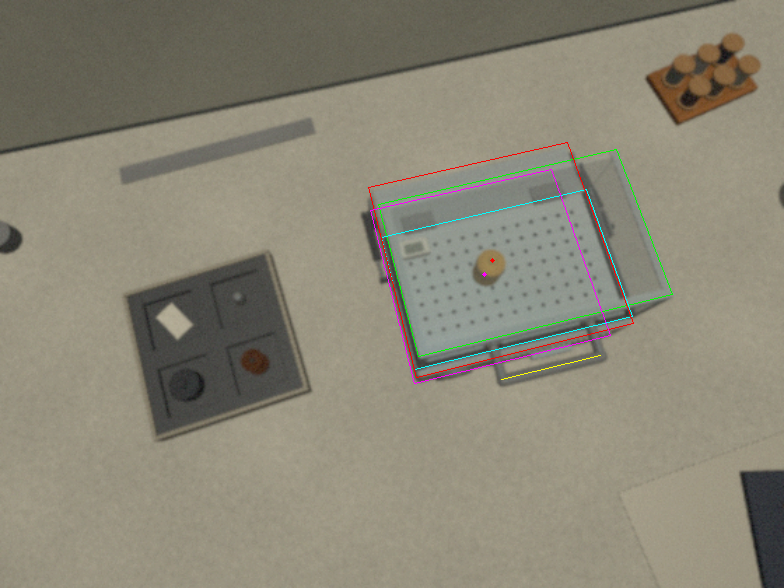

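```bash
cat >> h.py <<'E'
def Rt(rpy): return R.from_euler("xyz",rpy,degrees=True)
def plan(wps,op,cur=None):
    """wps: list of (pos,R,nrows)"""
    if cur is None:
        o=get_obs(); cur=(np.array(o["tool_pos"]),Rt(o["tool_rot"]))
    p,r=cur; rows=[]
    for tp,tr,n in wps:
        rv=(r.inv()*tr).as_rotvec()/n; dp=(np.array(tp)-p)/n
        for i in range(n):
            d=r.inv().apply(dp); rows.append("%g "%op+" ".join("%g"%v for v in np.r_[d.round(4),np.degrees(rv).round(2)]))
            p=p+dp; r=r*R.from_rotvec(rv)
    print("; ".join(rows).replace("-0 ","0 "))
def st():
    o=get_obs(); print(round(o["time_s"],2),"pos",o["tool_pos"].round(4),"rot",o["tool_rot"].round(1),"F",o["force"].round(1),"w",round(o["grip_width"],4),"q",o["qpos"].round(0))
E
python3 - <<'E'
from h import *
st()
a=Rt([180,0,125]);b=Rt([180,0,90])
plan([((.48,.25,.36),a,9),((.4245,-.1906,.32),b,11)],.42)
E
```

```text
2.15 pos [0.2656 0.5933 0.2923] rot [180.    0.  155.9] F [ 1.5  0.1 -0.6] w 0.0871 q [-65.  18.  -4.  83.   1.  79.  -3.]
0.42 -0.0373 -0.0251 -0.0075 0 0 3.43; 0.42 -0.0388 -0.0228 -0.0075 0 0 3.43; 0.42 -0.0401 -0.0204 -0.0075 0 0 3.43; 0.42 -0.0412 -0.018 -0.0075 0 0 3.43; 0.42 -0.0422 -0.0155 -0.0075 0 0 3.43; 0.42 -0.0431 -0.013 -0.0075 0 0 3.43; 0.42 -0.0438 -0.0104 -0.0075 0 0 3.43; 0.42 -0.0443 -0.0077 -0.0075 0 0 3.43; 0.42 -0.0447 -0.005 -0.0075 0 0 3.43; 0.42 -0.0299 -0.0271 0.0036 0 0 3.18; 0.42 -0.0314 -0.0254 0.0036 0 0 3.18; 0.42 -0.0327 -0.0236 0.0036 0 0 3.18; 0.42 -0.034 -0.0218 0.0036 0 0 3.18; 0.42 -0.0352 -0.0199 0.0036 0 0 3.18; 0.42 -0.0362 -0.0179 0.0036 0 0 3.18; 0.42 -0.0371 -0.0158 0.0036 0 0 3.18; 0.42 -0.038 -0.0137 0.0036 0 0 3.18; 0.42 -0.0387 -0.0116 0.0036 0 0 3.18; 0.42 -0.0392 -0.0095 0.0036 0 0 3.18; 0.42 -0.0397 -0.0073 0.0036 0 0 3.18
```

carry_out --increments "0.42 -0.037 -0.025 -0.0075 0 0 3.4; 0.42 -0.039 -0.023 -0.0075 0 0 3.4; 0.42 -0.04 -0.02 -0.0075 0 0 3.4; 0.42 -0.041 -0.018 -0.0075 0 0 3.4; 0.42 -0.042 -0.0155 -0.0075 0 0 3.4; 0.42 -0.043 -0.013 -0.0075 0 0 3.4; 0.42 -0.044 -0.01 -0.0075 0 0 3.4; 0.42 -0.044 -0.008 -0.0075 0 0 3.4; 0.42 -0.045 -0.005 -0.0075 0 0 3.4"

```text
time_s: 3.28
tool_pos: [0.482, 0.243, 0.361]
tool_rot: [179.9, -0.1, 124.8]
force: [0.2, -0.1, -0.4]
grip_width: 0.0368
```

Run:
```python
from h import *
st()
plan([((.4245,-.1906,.32),Rt([180,0,90]),12)],.42)
```

```text
3.27 pos [0.482 0.243 0.361] rot [ 1.799e+02 -1.000e-01  1.248e+02] F [ 0.2 -0.1 -0.4] w 0.0368 q [-43.   3.  14.  93.  -1.  84.   6.]
0.42 -0.0269 -0.0246 0.0033 0 -0.01 2.9; 0.42 -0.0281 -0.0232 0.0033 0 -0.01 2.9; 0.42 -0.0293 -0.0217 0.0033 0 -0.01 2.9; 0.42 -0.0303 -0.0202 0.0033 0 -0.01 2.9; 0.42 -0.0313 -0.0187 0.0034 0 -0.01 2.9; 0.42 -0.0322 -0.017 0.0034 0 -0.01 2.9; 0.42 -0.033 -0.0154 0.0034 0 -0.01 2.9; 0.42 -0.0338 -0.0137 0.0034 0 -0.01 2.9; 0.42 -0.0344 -0.012 0.0034 0 -0.01 2.9; 0.42 -0.035 -0.0102 0.0034 0 -0.01 2.9; 0.42 -0.0355 -0.0084 0.0034 0 -0.01 2.9; 0.42 -0.0358 -0.0066 0.0034 0 -0.01 2.9
```

carry_out --increments "0.42 -0.027 -0.0246 0.0033 0 0 2.9; 0.42 -0.028 -0.023 0.0033 0 0 2.9; 0.42 -0.029 -0.022 0.0033 0 0 2.9; 0.42 -0.030 -0.020 0.0033 0 0 2.9; 0.42 -0.031 -0.0187 0.0033 0 0 2.9; 0.42 -0.032 -0.017 0.0033 0 0 2.9; 0.42 -0.033 -0.015 0.0033 0 0 2.9; 0.42 -0.034 -0.0137 0.0033 0 0 2.9; 0.42 -0.0345 -0.012 0.0033 0 0 2.9; 0.42 -0.035 -0.010 0.0033 0 0 2.9; 0.42 -0.0355 -0.0084 0.0033 0 0 2.9; 0.42 -0.036 -0.0066 0.0033 0 0 2.9; 0.42 0 0 0 0 0 0"

```text
time_s: 4.9
tool_pos: [0.412, -0.2175, 0.3193]
tool_rot: [179.6, -0.3, 87.4]
force: [-0.5, 0.4, 0.3]
grip_width: 0.0367
```

Run:
```python
from h import *
st()
for n in ["top","wrist"]:
    c=read_camera(n); cv2.imwrite(f"pics/{n}1.png",c["img"])
plan([((.4245,-.1906,.22),Rt([180,0,90.4]),4)],.42)
```

```text
4.9 pos [ 0.412  -0.2175  0.3193] rot [179.6  -0.3  87.4] F [-0.5  0.4  0.3] w 0.0367 q [-19.  -9.  41. 107.   5.  79.  17.]
0.42 0.0059 0.0024 0.0249 0.1 -0.08 -0.67; 0.42 0.0059 0.0025 0.0249 0.1 -0.08 -0.67; 0.42 0.0059 0.0026 0.0249 0.1 -0.08 -0.67; 0.42 0.0059 0.0027 0.0249 0.1 -0.08 -0.67
```

View pics/wrist1.png

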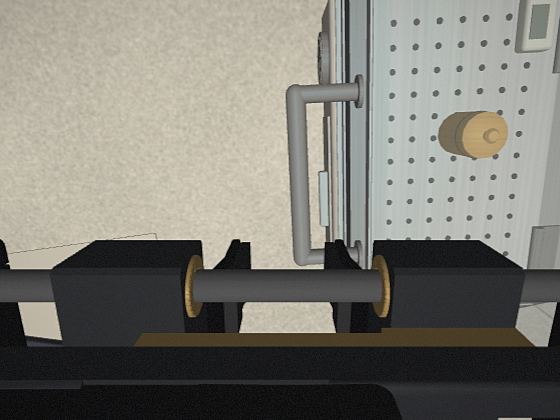

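View pics/top1.png

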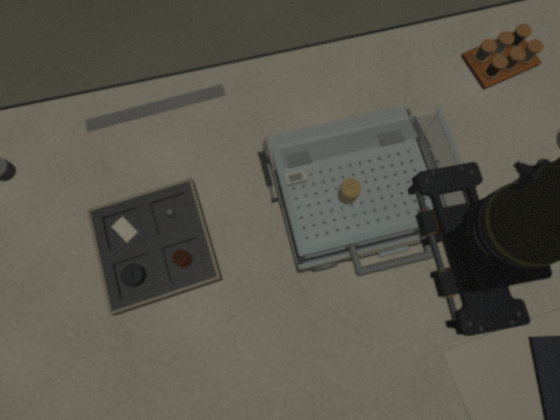

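Run:
```python
from h import *
c=read_camera("wrist")
for u in((295,95),(297,175),(302,258)): print(atz(*u,.16,c).round(4))
```

```text
[ 0.4241 -0.1294  0.16  ]
[ 0.4237 -0.1851  0.16  ]
[ 0.4256 -0.2502  0.16  ]
```

carry_out --increments "0.42 0.012 0.006 0.01 0 0 -1.5; 0.42 0.012 0.006 0.02 0 0 -1.5; 0.42 0 0 0.015 0 0 0; 0.42 0 0 0 0 0 0"

```text
time_s: 5.55
tool_pos: [0.4285, -0.1832, 0.2717]
tool_rot: [179.6, -0.4, 91.5]
force: [0.6, 0.8, 0.4]
grip_width: 0.0364
```

Run:
```python
from h import *
st()
c=read_camera("wrist"); cv2.imwrite(f"pics/wrist2.png",c["img"])
plan([((.4245,-.1906,.212),Rt([180,0,90.4]),4)],.42)
```

```text
5.55 pos [ 0.4285 -0.1832  0.2717] rot [179.6  -0.4  91.5] F [0.6 0.8 0.4] w 0.0364 q [-21.  -6.  39. 111.   4.  74.  18.]
0.42 -0.0019 -0.0013 0.0151 0.11 -0.1 0.28; 0.42 -0.0019 -0.0012 0.0151 0.11 -0.1 0.28; 0.42 -0.0019 -0.0012 0.0151 0.11 -0.1 0.28; 0.42 -0.0019 -0.0011 0.0151 0.11 -0.1 0.28
```

View pics/wrist2.png

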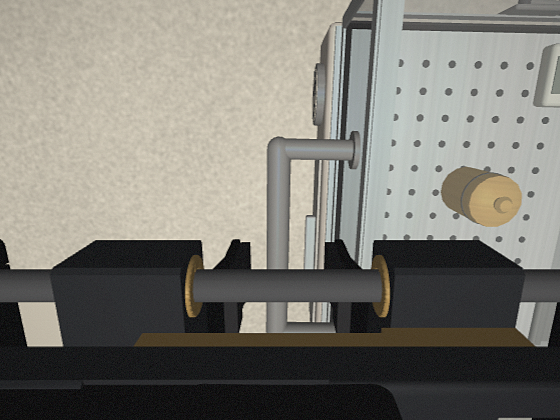

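carry_out --increments "0.42 -0.002 -0.0025 0.01 0.2 -0.2 0.4; 0.42 -0.002 -0.0015 0.015 0.2 -0.2 0.4; 0.42 -0.002 0 0.015 0 0 0.3; 0.42 -0.001 0 0.01 0 0 0; 0.42 0 0 0 0 0 0"

```text
time_s: 6.22
tool_pos: [0.4247, -0.1918, 0.2194]
tool_rot: [179.9, 0.1, 90.2]
force: [1.1, -0.0, -0.7]
grip_width: 0.0366
```

Run:
```python
from h import *
st()
c=read_camera("wrist"); cv2.imwrite(f"pics/wrist3.png",c["img"])
c=read_camera("side"); cv2.imwrite(f"pics/side3.png",c["img"])
```

```text
6.22 pos [ 0.4247 -0.1918  0.2194] rot [1.799e+02 1.000e-01 9.020e+01] F [ 1.1 -0.  -0.7] w 0.0366 q [-21.  -3.  41. 115.   2.  67.  20.]
```

View pics/wrist3.png

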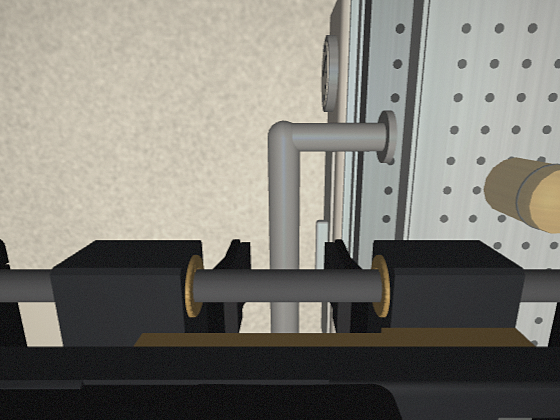

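View pics/side3.png

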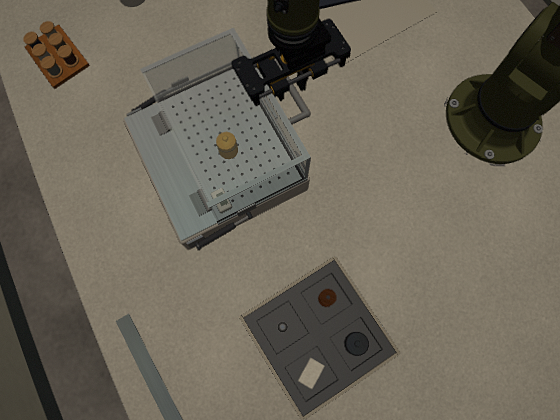

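carry_out --increments "0.42 0 0 0.006 0 0 0; 0 0 0 0 0 0 0; 0 0 0 0 0 0 0; 0 0 0 0 0 0 0" --force 20

```text
time_s: 6.82
tool_pos: [0.424, -0.1919, 0.2147]
tool_rot: [-180.0, 0.0, 90.3]
force: [-13.2, 0.7, 8.8]
grip_width: 0.0145
```

Run:
```python
from h import *
st()
o=get_obs(); cur=np.array(o["tool_pos"])
H=np.array([.6596,.084]); h0=np.array([.4245,.16])-H
# arc waypoints in world: offset of TCP follows bar
prev=h0
rows=[]
for i in range(1,19):
    t=1.07*i/18; c,s=np.cos(t),np.sin(t); h=np.array([c*h0[0]+s*h0[1],-s*h0[0]+c*h0[1]]); d=h-prev; prev=h
    rows.append((round(t,2),*(d*1000).round(1),*((h+H)*1000).round(0)))
print(rows)
```

```text
6.83 pos [ 0.424  -0.1919  0.2147] rot [-180.     0.    90.3] F [-13.2   0.7   8.8] w 0.0145 q [-20.  -3.  41. 115.   2.  67.  20.]
[(0.06, np.float64(4.9), np.float64(13.8), np.float64(429.0), np.float64(174.0)), (0.12, np.float64(5.7), np.float64(13.5), np.float64(435.0), np.float64(187.0)), (0.18, np.float64(6.5), np.float64(13.2), np.float64(442.0), np.float64(200.0)), (0.24, np.float64(7.3), np.float64(12.7), np.float64(449.0), np.float64(213.0)), (0.3, np.float64(8.0), np.float64(12.3), np.float64(457.0), np.float64(226.0)), (0.36, np.float64(8.8), np.float64(11.8), np.float64(466.0), np.float64(237.0)), (0.42, np.float64(9.4), np.float64(11.2), np.float64(475.0), np.float64(249.0)), (0.48, np.float64(10.1), np.float64(10.7), np.float64(485.0), np.float64(259.0)), (0.54, np.float64(10.7), np.float64(10.0), np.float64(496.0), np.float64(269.0)), (0.59, np.float64(11.3), np.float64(9.4), np.float64(507.0), np.float64(279.0)), (0.65, np.float64(11.8), np.float64(8.7), np.float64(519.0), np.float64(287.0)), (0.71, np.float64(12.3), np.float64(8.0), np.float64(532.0), np.float64(295.0)), (0.77, np.float64(12.8), np.float64(7.2), np.float64(544.0), np.float64(303.0)), (0.83, np.float64(13.2), np.float64(6.5), np.float64(558.0), np.float64(309.0)), (0.89, np.float64(13.5), np.float64(5.7), np.float64(571.0), np.float64(315.0)), (0.95, np.float64(13.9), np.float64(4.9), np.float64(585.0), np.float64(320.0)), (1.01, np.float64(14.1), np.float64(4.0), np.float64(599.0), np.float64(324.0)), (1.07, np.float64(14.3), np.float64(3.2), np.float64(613.0), np.float64(327.0))]
```

carry_out --increments "0 0 0.005 -0.014 0 0 0; 0 0 0.006 -0.0135 0 0 0; 0 0 0.0065 -0.013 0 0 0; 0 0 0.007 -0.0127 0 0 0; 0 0 0.008 -0.0123 0 0 0"

```text
time_s: 7.45
tool_pos: [0.4562, -0.1917, 0.2818]
tool_rot: [-179.6, 0.0, 90.2]
force: [-1.2, -1.4, -4.0]
grip_width: 0.0131
```

```bash
cat > arc.py <<'E'
from h import *
st()
o=get_obs(); p=np.array(o["tool_pos"])
H=np.array([.6596,.084]); h0=np.array([.4245,.16])-H; a0=np.arctan2(h0[1],h0[0])
b=np.array([p[0],p[2]-.0547])-H; print("theta",a0-np.arctan2(b[1],b[0]),"r",np.hypot(*b),np.hypot(*h0))
E
python3 arc.py; python3 -c "
from h import *
c=read_camera('side'); cv2.imwrite('pics/side4.png',c['img'])"
```

```text
7.45 pos [ 0.4562 -0.1917  0.2818] rot [-179.6    0.    90.2] F [-1.2 -1.4 -4. ] w 0.0131 q [-21.  -1.  41. 106.   1.  75.  19.]
theta 0.3003264127049601 r 0.2487047737389761 0.2470789549921239
```

View pics/side4.png

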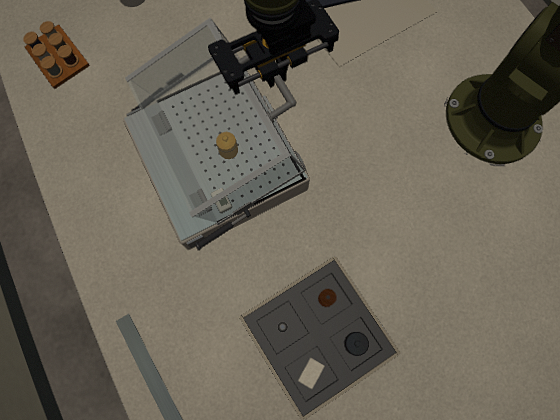

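carry_out --increments "0 0 0.009 -0.0115 0 0 0; 0 0 0.0095 -0.011 0 0 0; 0 0 0.010 -0.0105 0 0 0; 0 0 0.0107 -0.010 0 0 0; 0 0 0.0113 -0.0094 0 0 0; 0 0 0.0118 -0.0087 0 0 0"

```text
time_s: 8.25
tool_pos: [0.5233, -0.1912, 0.3499]
tool_rot: [-179.7, 0.0, 90.3]
force: [-0.3, -0.4, -2.1]
grip_width: 0.013
```

```bash
python3 arc.py
```

```text
8.25 pos [ 0.5233 -0.1912  0.3499] rot [-179.7    0.    90.3] F [-0.3 -0.4 -2.1] w 0.013 q [-20.   6.  41.  93.  -4.  83.  22.]
theta 0.68500191540525 r 0.2513104023375031 0.2470789549921239
```

carry_out --increments "0 0 0.0125 -0.006 0 0 0; 0 0 0.0128 -0.006 0 0 0; 0 0 0.013 -0.006 0 0 0; 0 0 0.013 -0.005 0 0 0; 0 0 0.012 -0.0035 0 0 0; 0 0 0.010 -0.003 0 0 0"

```text
time_s: 9.0
tool_pos: [0.6086, -0.1902, 0.3871]
tool_rot: [179.0, 0.5, 90.6]
force: [3.1, -2.4, -7.1]
grip_width: 0.0129
```

```bash
python3 arc.py; python3 -c "
from h import *
c=read_camera('side'); cv2.imwrite('pics/side5.png',c['img'])
c=read_camera('wrist'); cv2.imwrite('pics/wrist5.png',c['img'])"
```

```text
9.0 pos [ 0.6086 -0.1902  0.3871] rot [179.    0.5  90.6] F [ 3.1 -2.4 -7.1] w 0.0129 q [-17.  17.  41.  78. -11.  88.  24.]
theta 1.055646608468018 r 0.2536109192983054 0.2470789549921239
```

View pics/side5.png

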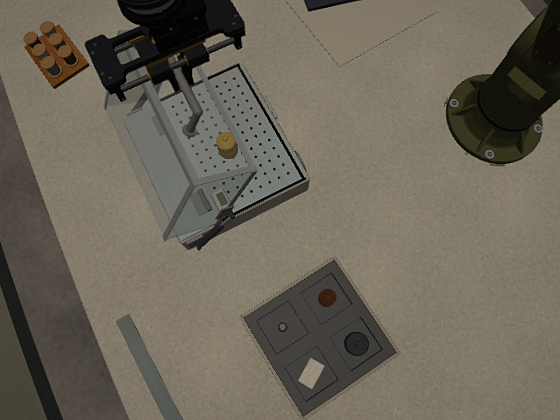

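View pics/wrist5.png

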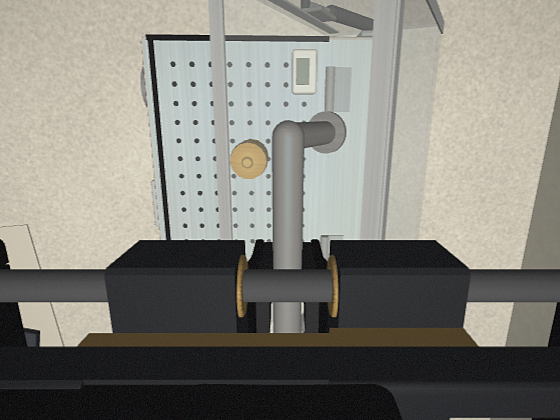

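carry_out --increments "0.4 0 0 0 0 0 0; 0.4 0 0 0 0 0 0; 0.4 0 0 0 0 0 0; 0.4 0 0 -0.01 0 0 0; 0.4 0 0 -0.02 0 0 0; 0.4 0 0 -0.02 0 0 0; 0.4 0 0 -0.02 0 0 0"

```text
time_s: 9.98
tool_pos: [0.607, -0.1876, 0.4624]
tool_rot: [178.9, 0.3, 90.8]
force: [0.5, -0.3, 0.2]
grip_width: 0.0349
```

```bash
python3 arc.py; python3 -c "
from h import *
c=read_camera('side'); cv2.imwrite('pics/side6.png',c['img'])
c=read_camera('wrist'); cv2.imwrite('pics/wrist6.png',c['img'])"
```

```text
9.97 pos [ 0.607  -0.1876  0.4624] rot [178.9   0.3  90.8] F [ 0.5 -0.3  0.2] w 0.0349 q [-16.  17.  42.  70. -12.  96.  24.]
theta 1.0969647031299747 r 0.3279541128971643 0.2470789549921239
```

View pics/side6.png

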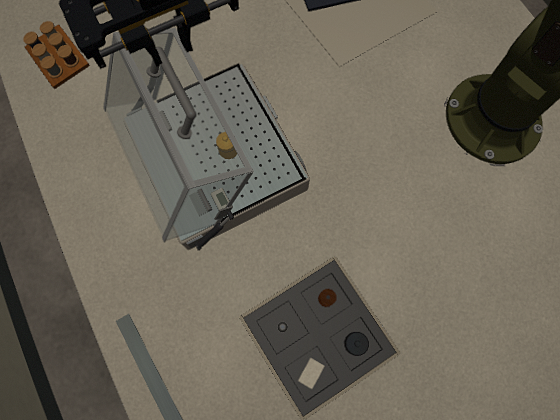

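View pics/wrist6.png

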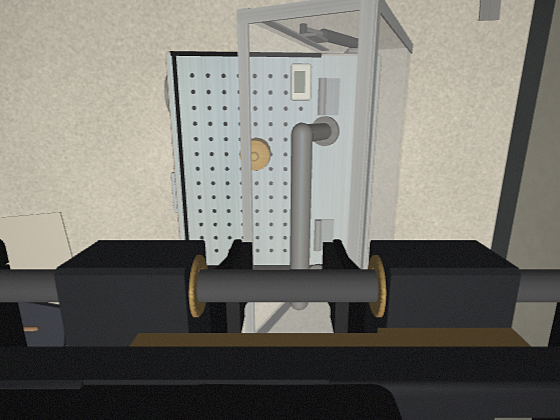

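```bash
cat >> h.py <<'E'
def tilt(t,yaw=0.):
    t=np.radians(t); z=np.array([np.sin(t),0,-np.cos(t)]); y=np.array([0,1.,0]); x=np.cross(y,z)
    return R.from_euler("z",yaw,degrees=True)*R.from_matrix(np.c_[x,y,z])
E
python3 - <<'E'
from h import *
plan([((.50,-.18,.45),Rt([180,0,90.5]),4),((.46,-.166,.40),tilt(30),11),((.495,-.166,.26),tilt(30),5)],.75)
print(tilt(30).as_euler("xyz",degrees=True))
E
```

```text
0.75 0.0024 -0.0269 0.0029 0.33 0.09 0.07; 0.75 0.0024 -0.0269 0.0031 0.33 0.09 0.07; 0.75 0.0024 -0.0269 0.0032 0.33 0.09 0.07; 0.75 0.0023 -0.0269 0.0034 0.33 0.09 0.07; 0.75 0.0013 -0.0036 0.0045 -2.13 -2.14 -7.93; 0.75 0.002 -0.0036 0.0044 -2.13 -2.14 -7.93; 0.75 0.0026 -0.0034 0.0041 -2.13 -2.14 -7.93; 0.75 0.0032 -0.0031 0.0039 -2.13 -2.14 -7.93; 0.75 0.0038 -0.0028 0.0037 -2.13 -2.14 -7.93; 0.75 0.0043 -0.0024 0.0034 -2.13 -2.14 -7.93; 0.75 0.0047 -0.0019 0.0032 -2.13 -2.14 -7.93; 0.75 0.005 -0.0013 0.0029 -2.13 -2.14 -7.93; 0.75 0.0053 -0.0007 0.0027 -2.13 -2.14 -7.93; 0.75 0.0054 -0.0001 0.0025 -2.13 -2.14 -7.93; 0.75 0.0055 0.0006 0.0023 -2.13 -2.14 -7.93; 0.75 0.0079 0 0.0277 0 0 -0; 0.75 0.0079 0 0.0277 0 0 -0; 0.75 0.0079 0 0.0277 0 0 -0; 0.75 0.0079 0 0.0277 0 0 -0; 0.75 0.0079 0 0.0277 0 0 -0
[180.  30. 180.]
```

carry_out --increments "0.75 0.002 -0.027 0.003 0.3 0 0; 0.75 0.002 -0.027 0.003 0.3 0 0; 0.75 0.002 -0.027 0.003 0.3 0 0; 0.75 0.001 -0.020 0.003 0.3 0 0; 0.75 0.0013 -0.0036 0.0045 -2.1 -2.1 -7.9; 0.75 0.002 -0.0036 0.0045 -2.1 -2.1 -7.9; 0.75 0.0026 -0.0034 0.004 -2.1 -2.1 -7.9; 0.75 0.0032 -0.003 0.004 -2.1 -2.1 -7.9; 0.75 0.0038 -0.0028 0.0037 -2.1 -2.1 -7.9; 0.75 0.0043 -0.0024 0.0034 -2.1 -2.1 -7.9; 0.75 0.0047 -0.002 0.003 -2.1 -2.1 -7.9; 0.75 0.005 -0.0013 0.003 -2.1 -2.1 -7.9; 0.75 0.005 -0.0007 0.003 -2.1 -2.1 -7.9; 0.75 0.005 0 0.0025 -2.1 -2.1 -7.9; 0.75 0.005 0 0.002 -2.1 -2.1 -7.9"

```text
time_s: 11.95
tool_pos: [0.4691, -0.1683, 0.3999]
tool_rot: [177.8, 26.9, 174.3]
force: [0.6, -0.1, -0.5]
grip_width: 0.0654
```

Run:
```python
from h import *
st()
c=read_camera("wrist"); cv2.imwrite("pics/wrist7.png",c["img"])
c2=read_camera("top"); cv2.imwrite("pics/top7.png",c2["img"])
for cc in(c,c2,read_camera("side")):
    for m in masks_of("pot_centre",cc)[:1]:
        ys,xs=np.nonzero(m["pixels"]); print(m["confidence"],m["bbox"],atz(xs.mean(),ys.mean(),.11,cc).round(4))
plan([((.495,-.166,.26),tilt(30),6)],.75)
```

```text
11.95 pos [ 0.4691 -0.1683  0.3999] rot [177.8  26.9 174.3] F [ 0.6 -0.1 -0.5] w 0.0654 q [ 33. -17.  -8. 110. -15.  62. 114.]
0.77 [272.7, 117.2, 306.1, 167.4] [ 0.5733 -0.1648  0.11  ]
0.3 [258.7, 61.5, 478.1, 271.3] [ 0.6436 -0.2047  0.11  ]
0.75 0.0069 -0.0001 0.0228 -0.1 -0.5 -0.9; 0.75 0.0071 -0.0001 0.0228 -0.1 -0.5 -0.9; 0.75 0.0073 0 0.0227 -0.1 -0.5 -0.9; 0.75 0.0075 0.0001 0.0226 -0.1 -0.5 -0.9; 0.75 0.0077 0.0002 0.0226 -0.1 -0.5 -0.9; 0.75 0.0079 0.0003 0.0225 -0.1 -0.5 -0.9
```

View pics/wrist7.png

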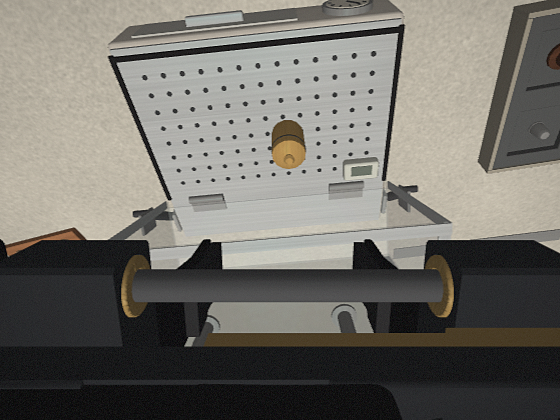

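View pics/top7.png

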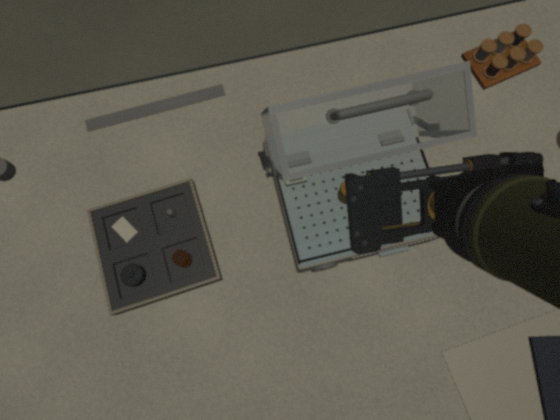

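carry_out --increments "0.75 0.007 0 0.0228 0 -0.5 -0.9; 0.75 0.007 0 0.0228 0 -0.5 -0.9; 0.75 0.007 0 0.0227 0 -0.5 -0.9; 0.75 0.0075 0 0.0226 0 -0.5 -0.9; 0.75 0.0077 0 0.0226 0 -0.5 -0.9; 0.75 0.005 0 0.015 0 -0.5 -0.9; 0.75 0 0 0 0 0 0"

```text
time_s: 13.12
tool_pos: [0.4998, -0.1548, 0.2674]
tool_rot: [-179.5, 30.2, -179.1]
force: [-0.5, -0.6, 0.9]
grip_width: 0.0654
```

Run:
```python
from h import *
st()
c=read_camera("wrist"); cv2.imwrite("pics/wrist8.png",c["img"])
c2=read_camera("side"); cv2.imwrite("pics/side8.png",c2["img"])
for cc in(c,):
    for m in masks_of("pot_centre",cc)[:1]:
        ys,xs=np.nonzero(m["pixels"]); print(m["confidence"],m["bbox"],atz(xs.mean(),ys.mean(),.11,cc).round(4))
plan([((.5485,-.166,.158),tilt(30),7)],.75)
```

```text
13.12 pos [ 0.4998 -0.1548  0.2674] rot [-179.5   30.2 -179.1] F [-0.5 -0.6  0.9] w 0.0654 q [ 30. -12.  -9. 123. -18.  42. 122.]
0.94 [248.8, 148.5, 298.1, 223.4] [ 0.5728 -0.1654  0.11  ]
0.75 0.0022 -0.0013 0.0173 -0.02 0.06 0.11; 0.75 0.0022 -0.0014 0.0173 -0.02 0.06 0.11; 0.75 0.0022 -0.0014 0.0173 -0.02 0.06 0.11; 0.75 0.0022 -0.0014 0.0173 -0.02 0.06 0.11; 0.75 0.0021 -0.0014 0.0173 -0.02 0.06 0.11; 0.75 0.0021 -0.0014 0.0173 -0.02 0.06 0.11; 0.75 0.0021 -0.0014 0.0173 -0.02 0.06 0.11
```

View pics/wrist8.png

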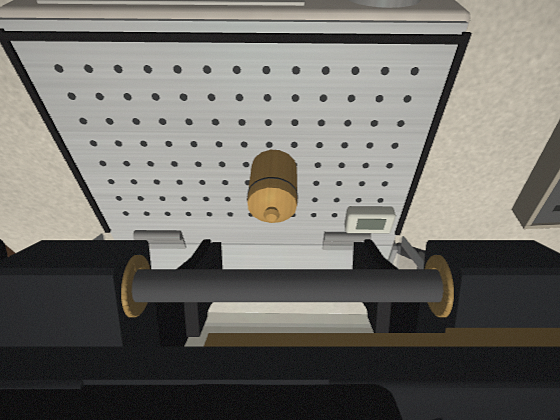

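View pics/side8.png

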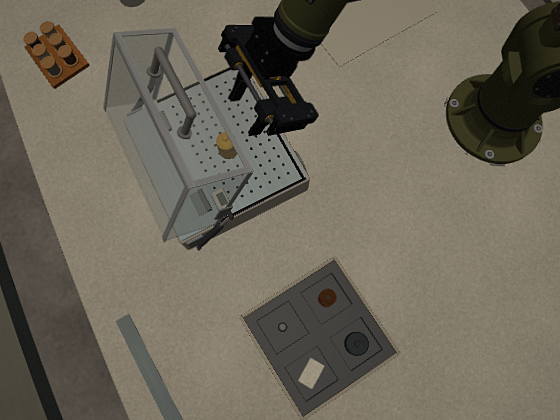

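carry_out --increments "0.75 0.002 -0.004 0.015 0 0 0; 0.75 0.002 -0.003 0.0173 0 0 0; 0.75 0.002 -0.002 0.0173 0 0 0; 0.75 0.002 -0.001 0.017 0 0 0; 0.75 0.002 0 0.016 0 0 0; 0.75 0 0 0.005 0 0 0"

```text
time_s: 14.02
tool_pos: [0.5402, -0.1694, 0.1882]
tool_rot: [-179.2, 30.7, -179.2]
force: [0.4, -0.4, -0.5]
grip_width: 0.0654
```

Run:
```python
from h import *
st()
c=read_camera("wrist"); cv2.imwrite("pics/wrist9.png",c["img"])
c2=read_camera("side"); cv2.imwrite("pics/side9.png",c2["img"])
for cc in(c,):
    for m in masks_of("pot_centre",cc)[:1]:
        ys,xs=np.nonzero(m["pixels"]); print(m["confidence"],m["bbox"],atz(xs.mean(),ys.mean(),.11,cc).round(4))
plan([((.5485,-.166,.158),tilt(30),2)],.75)
```

```text
14.03 pos [ 0.5402 -0.1694  0.1882] rot [-179.2   30.7 -179.2] F [ 0.4 -0.4 -0.5] w 0.0654 q [ 29.  -1.  -9. 123. -20.  30. 125.]
0.81 [259.9, 169.1, 333.7, 269.0] [ 0.5701 -0.1657  0.11  ]
0.75 0.0047 0.0019 0.0157 -0.2 0.41 0.34; 0.75 0.0046 0.0019 0.0157 -0.2 0.41 0.34
```

View pics/wrist9.png

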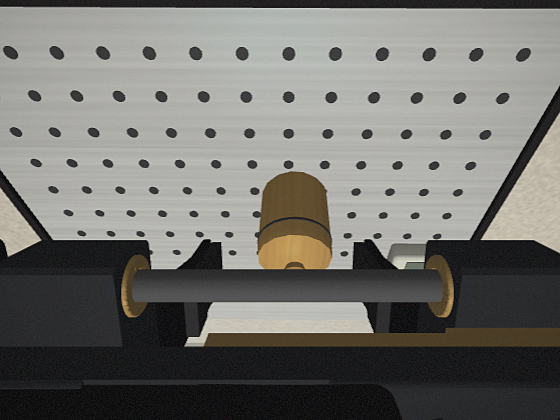

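View pics/side9.png

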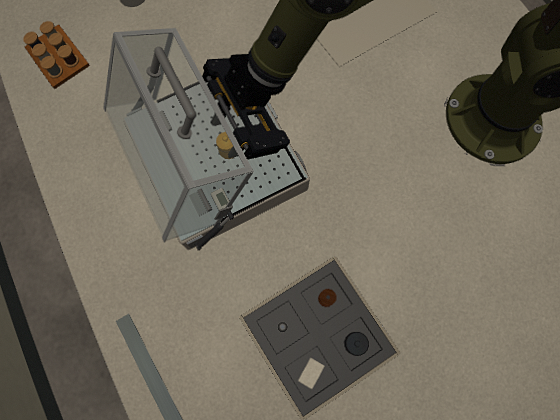

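carry_out --increments "0.75 0.004 0.002 0.012 0 0.4 0.3; 0.75 0.004 0.0015 0.013 0 0.3 0.2; 0.75 0.001 0 0.004 0 0 0; 0.75 0 0 0 0 0 0"

```text
time_s: 14.68
tool_pos: [0.5482, -0.1663, 0.1593]
tool_rot: [-179.5, 30.2, -179.8]
force: [-0.4, 0.8, 0.6]
grip_width: 0.065
```

Run:
```python
from h import *
st()
c=read_camera("wrist"); cv2.imwrite("pics/wrist10.png",c["img"])
plan([((.5485,-.166,.158),tilt(30),1)],.75)
o=get_obs(); print("grasp pt",o["tool_pos"]+.051*Rt(o["tool_rot"]).as_matrix()[:,2])
```

```text
14.68 pos [ 0.5482 -0.1663  0.1593] rot [-179.5   30.2 -179.8] F [-0.4  0.8  0.6] w 0.065 q [ 28.   2.  -9. 124. -19.  27. 124.]
0.75 0.0005 0.0003 0.0014 -0.46 0.18 0.17
grasp pt [ 0.5738513  -0.16674203  0.11536932]
```

View pics/wrist10.png

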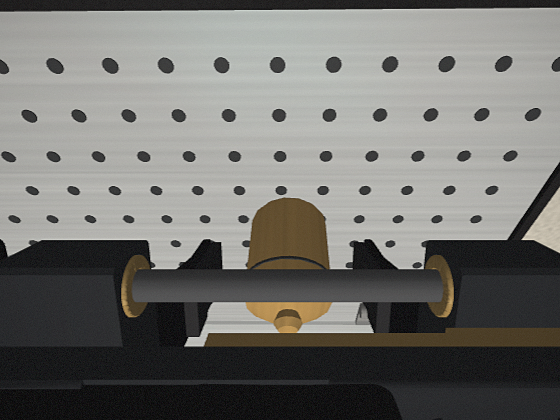

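carry_out --increments "0.75 0.001 0 0.002 -0.4 0.1 0.1; 0.4 0 0 0 0 0 0; 0.4 0 0 0 0 0 0; 0.4 0 0 0 0 0 0; 0.4 0 0 0 0 0 0; 0.4 0 0 0 0 0 0" --force 30

```text
time_s: 15.48
tool_pos: [0.5487, -0.1666, 0.1582]
tool_rot: [-179.9, 30.2, -179.9]
force: [0.5, 0.1, -0.5]
grip_width: 0.0367
```

Run:
```python
from h import *
st()
c=read_camera("wrist"); cv2.imwrite("pics/wrist11.png",c["img"])
o=get_obs(); print("grasp pt",o["tool_pos"]+.051*Rt(o["tool_rot"]).as_matrix()[:,2])
```

```text
15.47 pos [ 0.5487 -0.1666  0.1582] rot [-179.9   30.2 -179.9] F [ 0.5  0.1 -0.5] w 0.0367 q [ 28.   2.  -9. 124. -20.  27. 125.]
grasp pt [ 0.57432982 -0.16670497  0.11406869]
```

View pics/wrist11.png

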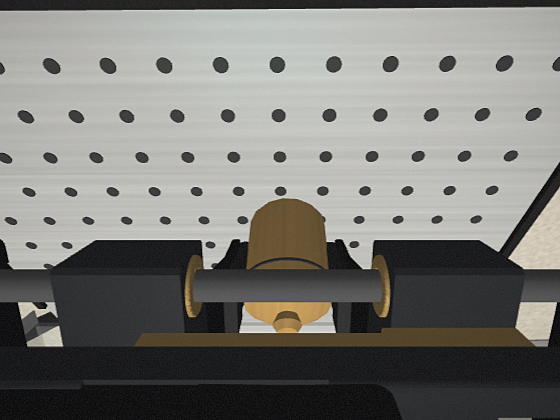

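carry_out --increments "0 0 0 0 0 0 0; 0 0 0 0 0 0 0; 0 -0.002 0 -0.004 0 0 0; 0 -0.002 0 -0.006 0 0 0; 0 0 0 -0.010 0 0 0; 0 0 0 -0.015 0 0 0; 0 0 0 -0.015 0 0 0"

```text
time_s: 16.4
tool_pos: [0.5243, -0.166, 0.2041]
tool_rot: [180.0, 29.9, -179.9]
force: [0.3, 0.2, -2.0]
grip_width: 0.0371
```

Run:
```python
from h import *
st()
c=read_camera("wrist"); cv2.imwrite("pics/wrist12.png",c["img"])
c=read_camera("side"); cv2.imwrite("pics/side12.png",c["img"])
```

```text
16.4 pos [ 0.5243 -0.166   0.2041] rot [ 180.    29.9 -179.9] F [ 0.3  0.2 -2. ] w 0.0371 q [ 29.  -4.  -9. 124. -20.  34. 124.]
```

View pics/wrist12.png

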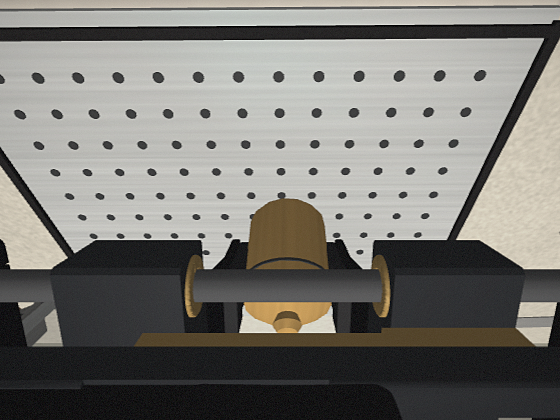

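View pics/side12.png

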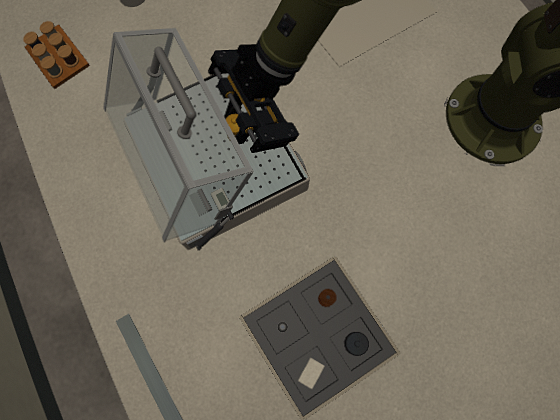

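Run:
```python
from h import *
plan([((.478,-.16,.275),tilt(30),4),((.478,.04,.275),tilt(30,6),8)],0)
```

```text
0 0.0015 0.0016 -0.0209 -0.02 0.02 0.01; 0 0.0015 0.0016 -0.0209 -0.02 0.02 0.01; 0 0.0015 0.0016 -0.0209 -0.02 0.02 0.01; 0 0.0015 0.0017 -0.0209 -0.02 0.02 0.01; 0 0 0.025 0 -0.38 0 -0.65; 0 -0.0003 0.025 0.0002 -0.38 0 -0.65; 0 -0.0006 0.025 0.0003 -0.38 0 -0.65; 0 -0.0008 0.025 0.0005 -0.38 0 -0.65; 0 -0.0011 0.025 0.0007 -0.38 0 -0.65; 0 -0.0014 0.0249 0.0008 -0.38 0 -0.65; 0 -0.0017 0.0249 0.001 -0.38 0 -0.65; 0 -0.002 0.0249 0.0011 -0.38 0 -0.65
```

carry_out --increments "0 0.0015 0.001 -0.02 0 0 0; 0 0.0015 0.0015 -0.02 0 0 0; 0 0.0015 0.0015 -0.02 0 0 0; 0 0.001 0.005 -0.012 0 0 0; 0 0 0.012 0 -0.3 0 -0.6; 0 0 0.02 0 -0.4 0 -0.65; 0 -0.0005 0.025 0.0003 -0.4 0 -0.65; 0 -0.001 0.025 0.0005 -0.4 0 -0.65; 0 -0.001 0.025 0.0007 -0.4 0 -0.65; 0 -0.0014 0.025 0.001 -0.4 0 -0.65; 0 -0.0017 0.025 0.001 -0.4 0 -0.65; 0 -0.002 0.025 0.001 -0.4 0 -0.65"

```text
time_s: 18.0
tool_pos: [0.487, 0.039, 0.2577]
tool_rot: [179.6, 29.2, -173.4]
force: [-0.9, -0.0, -2.0]
grip_width: 0.0365
```

Run:
```python
from h import *
st()
c=read_camera("wrist"); cv2.imwrite("pics/wrist13.png",c["img"])
plan([((.605,.269,.23),tilt(30,25),11)],0)
```

```text
18.0 pos [0.487  0.039  0.2577] rot [ 179.6   29.2 -173.4] F [-0.9 -0.  -2. ] w 0.0365 q [  8. -17. -13. 127.  -7.  40.  95.]
0 -0.0102 0.0191 0.0088 -0.78 -0.06 -1.44; 0 -0.0107 0.0187 0.009 -0.78 -0.06 -1.44; 0 -0.0111 0.0183 0.0093 -0.78 -0.06 -1.44; 0 -0.0116 0.0179 0.0095 -0.78 -0.06 -1.44; 0 -0.012 0.0175 0.0098 -0.78 -0.06 -1.44; 0 -0.0124 0.017 0.01 -0.78 -0.06 -1.44; 0 -0.0128 0.0166 0.0103 -0.78 -0.06 -1.44; 0 -0.0132 0.0161 0.0105 -0.78 -0.06 -1.44; 0 -0.0136 0.0156 0.0107 -0.78 -0.06 -1.44; 0 -0.014 0.0151 0.011 -0.78 -0.06 -1.44; 0 -0.0144 0.0146 0.0112 -0.78 -0.06 -1.44
```

View pics/wrist13.png

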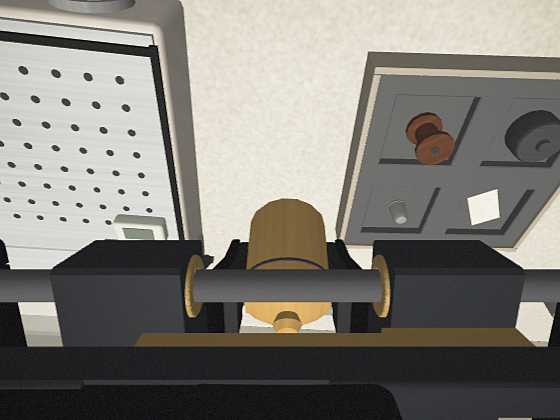

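Holding fine; on to the hover.

carry_out --increments "0 -0.010 0.018 0.007 -0.8 0 -1.4; 0 -0.0105 0.0187 0.008 -0.8 0 -1.4; 0 -0.011 0.018 0.008 -0.8 0 -1.4; 0 -0.0115 0.018 0.009 -0.8 0 -1.4; 0 -0.012 0.0175 0.009 -0.8 0 -1.4; 0 -0.0125 0.017 0.009 -0.8 0 -1.4; 0 -0.013 0.0165 0.009 -0.8 0 -1.4; 0 -0.013 0.016 0.009 -0.8 0 -1.4; 0 -0.0135 0.0155 0.009 -0.8 0 -1.4; 0 -0.012 0.013 0.008 -0.8 0 -1.4; 0 -0.007 0.006 0.004 -0.6 0 -1; 0 0 0 0 0 0 0"

```text
time_s: 19.55
tool_pos: [0.5964, 0.2721, 0.2367]
tool_rot: [178.6, 29.1, -155.0]
force: [-0.6, -0.1, -1.9]
grip_width: 0.0366
```

Run:
```python
from h import *
st()
for n in("wrist","side","top"):
    c=read_camera(n); cv2.imwrite(f"pics/{n}14.png",c["img"])
o=get_obs(); print("grasp pt",o["tool_pos"]+.051*Rt(o["tool_rot"]).as_matrix()[:,2], Rt(o["tool_rot"]).as_matrix()[:,1:].round(3).tolist())
plan([((.605,.269,.14),tilt(30,25),6)],0)
```

```text
19.55 pos [0.5964 0.2721 0.2367] rot [ 178.6   29.1 -155. ] F [-0.6 -0.1 -1.9] w 0.0366 q [ -1.   7. -27. 109.   5.  36.  85.]
grasp pt [0.61807908 0.2822025  0.19236069] [[-0.432, 0.432], [0.902, 0.226], [0.02, -0.873]]
0 0.0068 -0.0012 0.0147 0.21 -0.15 -0.01; 0 0.0068 -0.0012 0.0147 0.21 -0.15 -0.01; 0 0.0069 -0.0011 0.0147 0.21 -0.15 -0.01; 0 0.0069 -0.001 0.0146 0.21 -0.15 -0.01; 0 0.0069 -0.001 0.0146 0.21 -0.15 -0.01; 0 0.007 -0.0009 0.0146 0.21 -0.15 -0.01
```

View pics/wrist14.png

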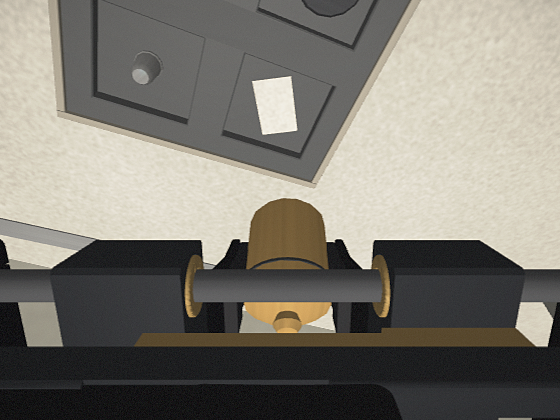

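View pics/top14.png

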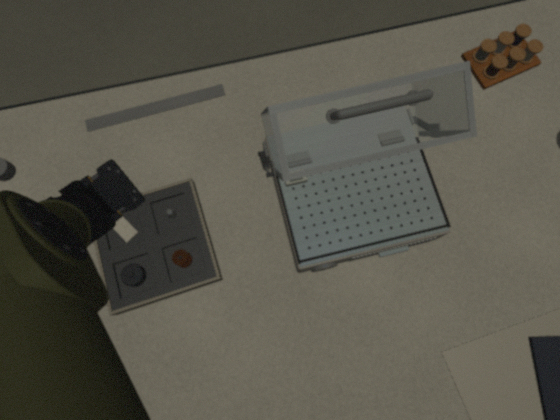

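carry_out --increments "0 0.006 -0.001 0.012 0.2 -0.15 0; 0 0.007 -0.001 0.0145 0.2 -0.15 0; 0 0.007 -0.001 0.0145 0.2 -0.15 0; 0 0.007 -0.001 0.0145 0.2 -0.15 0; 0 0.007 -0.001 0.0145 0.2 -0.15 0; 0 0.0035 0 0.008 0.1 -0.1 0; 0 0 0 0 0 0 0"

```text
time_s: 20.58
tool_pos: [0.6018, 0.267, 0.1418]
tool_rot: [179.9, 29.8, -155.1]
force: [-0.8, 0.0, -1.5]
grip_width: 0.0367
```

```bash
cat > pl.py <<'E'
from h import *
import sys
st()
c=read_camera("wrist"); cv2.imwrite(f"pics/wrist{sys.argv[1]}.png",c["img"])
c=read_camera("side"); cv2.imwrite(f"pics/side{sys.argv[1]}.png",c["img"])
o=get_obs(); M=Rt(o["tool_rot"]); print("grasp pt",(o["tool_pos"]+.051*M.as_matrix()[:,2]).round(4))
T=Rt([-179.9,30.1,-179.9]); za=M.apply(T.inv().apply([0,0,1])); print("pot axis",za.round(4))
plan([((.605,.269,float(sys.argv[2])),tilt(30,25),int(sys.argv[3]))],0)
E
python3 pl.py 15 .108 3
python3 - <<'E'
from h import *
c=read_camera("wrist")
for t in("thimble","tape","reel"):
    for m in masks_of(t,c)[:1]:
        ys,xs=np.nonzero(m["pixels"]); print(t,m["confidence"],atz(xs.mean(),ys.mean(),.035,c).round(4))
E
```

```text
20.57 pos [0.6018 0.267  0.1418] rot [ 179.9   29.8 -155.1] F [-0.8  0.  -1.5] w 0.0367 q [ -5.  14. -24. 114.  15.  25.  76.]
grasp pt [0.6254 0.278  0.099 ]
pot axis [ 0.0046 -0.0011  1.    ]
0 0.0049 0.0001 0.0107 0.01 -0.04 -0.04; 0 0.005 0.0001 0.0107 0.01 -0.04 -0.04; 0 0.005 0.0001 0.0107 0.01 -0.04 -0.04
thimble 0.88 [0.6314 0.1833 0.035 ]
tape 0.55 [0.5347 0.2773 0.035 ]
```

View pics/wrist15.png

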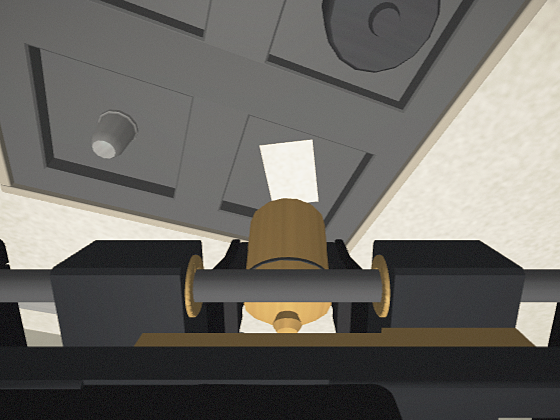

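View pics/side15.png

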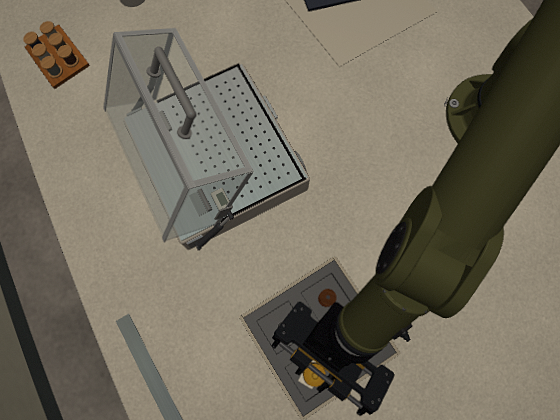

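carry_out --increments "0 0.005 0 0.010 0 0 0; 0 0.005 0 0.0105 0 0 0; 0 0.002 0 0.005 0 0 0; 0 0 0 0 0 0 0"

```text
time_s: 21.38
tool_pos: [0.6051, 0.2681, 0.1141]
tool_rot: [179.9, 30.0, -155.2]
force: [-0.2, -0.3, -2.1]
grip_width: 0.0365
```

```bash
python3 pl.py 16 .099 3
```

```text
21.38 pos [0.6051 0.2681 0.1141] rot [ 179.9   30.  -155.2] F [-0.2 -0.3 -2.1] w 0.0365 q [ -7.  16. -22. 115.  18.  21.  73.]
grasp pt [0.6286 0.279  0.0708]
pot axis [ 0.002  -0.0017  1.    ]
0 0.0027 0.0003 0.0046 -0.01 0.01 -0.05; 0 0.0027 0.0003 0.0046 -0.01 0.01 -0.05; 0 0.0027 0.0003 0.0046 -0.01 0.01 -0.05
```

View pics/wrist16.png

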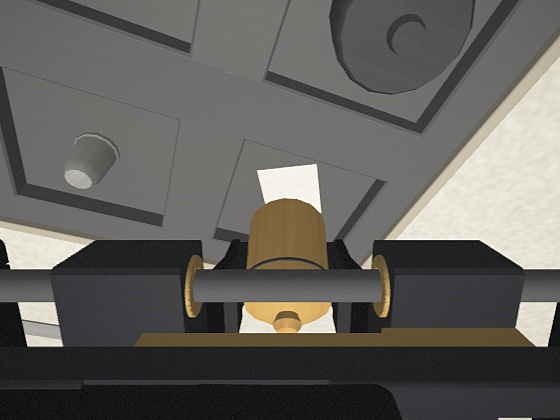

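carry_out --increments "0 0.002 0 0.0035 0 0 0; 0 0.002 0 0.0035 0 0 0; 0 0.001 0 0.0015 0 0 0; 0 0 0 0 0 0 0"

```text
time_s: 21.98
tool_pos: [0.6057, 0.2684, 0.1052]
tool_rot: [179.9, 30.1, -155.2]
force: [0.7, -1.0, -1.9]
grip_width: 0.0367
```

```bash
python3 pl.py 17 .099 3
```

```text
21.98 pos [0.6057 0.2684 0.1052] rot [ 179.9   30.1 -155.2] F [ 0.7 -1.  -1.9] w 0.0367 q [ -8.  17. -21. 115.  19.  20.  72.]
grasp pt [0.6291 0.2792 0.0614]
pot axis [ 3.0e-04 -2.4e-03  1.0e+00]
0 0.0012 0.0003 0.0018 -0.01 0.05 -0.05; 0 0.0012 0.0003 0.0018 -0.01 0.05 -0.05; 0 0.0012 0.0003 0.0018 -0.01 0.05 -0.05
```

carry_out --increments "0 0.001 0 0.0017 0 0 0; 0 0.001 0 0.0017 0 0 0; 0 0 0 0 0 0 0"

```text
time_s: 22.45
tool_pos: [0.606, 0.2684, 0.1015]
tool_rot: [179.9, 30.2, -155.2]
force: [-0.2, 0.4, -1.5]
grip_width: 0.0365
```

```bash
python3 pl.py 18 .099 3
```

```text
22.45 pos [0.606  0.2684 0.1015] rot [ 179.9   30.2 -155.2] F [-0.2  0.4 -1.5] w 0.0365 q [ -8.  17. -20. 115.  20.  20.  72.]
grasp pt [0.6294 0.2793 0.0576]
pot axis [-3.0e-04 -2.7e-03  1.0e+00]
0 0.0007 0.0003 0.0006 -0.01 0.06 -0.05; 0 0.0007 0.0003 0.0006 -0.01 0.06 -0.05; 0 0.0007 0.0003 0.0006 -0.01 0.06 -0.05
```

carry_out --increments "0 0.0006 0 0.001 0 0 0; 0 0.0006 0 0.001 0 0 0; 0 0 0 0 0 0 0"

```text
time_s: 22.92
tool_pos: [0.6062, 0.2685, 0.0993]
tool_rot: [179.9, 30.2, -155.2]
force: [0.1, 0.3, -2.3]
grip_width: 0.0368
```

carry_out --increments "0 0.0005 0 0.0009 0 0 0; 0 0 0 0 0 0 0"

```text
time_s: 23.18
tool_pos: [0.6062, 0.2686, 0.0984]
tool_rot: [179.9, 30.2, -155.2]
force: [0.3, 0.4, -1.6]
grip_width: 0.0364
```

carry_out --increments "0 0.0006 0 0.001 0 0 0; 0 0 0 0 0 0 0"

```text
time_s: 23.42
tool_pos: [0.6069, 0.2689, 0.0982]
tool_rot: [180.0, 30.3, -155.2]
force: [-0.1, 0.3, -1.8]
grip_width: 0.0364
```

carry_out --increments "0 0.0005 0 0.0009 0 0 0; 0 0 0 0 0 0 0"

```text
time_s: 23.68
tool_pos: [0.6075, 0.2692, 0.0982]
tool_rot: [180.0, 30.4, -155.2]
force: [-0.1, 0.6, 0.1]
grip_width: 0.0364
```

carry_out --increments "0.46 0 0 0 0 0 0; 0.5 0 0 0 0 0 0; 0.6 0 0 0 0 0 0; 0.6 0 0 0 0 0 0" --force 5

```text
time_s: 24.18
tool_pos: [0.6078, 0.2695, 0.0981]
tool_rot: [179.9, 30.5, -155.2]
force: [-0.6, 0.8, 0.0]
grip_width: 0.0505
```

```bash
python3 pl.py 19 .099 3
```

```text
24.18 pos [0.6078 0.2695 0.0981] rot [ 179.9   30.5 -155.2] F [-0.6  0.8  0. ] w 0.0505 q [ -9.  18. -20. 115.  20.  19.  71.]
grasp pt [0.6312 0.2803 0.0542]
pot axis [-0.0048 -0.0048  1.    ]
0 0.0006 0.0003 -0.0007 -0.01 0.16 -0.05; 0 0.0006 0.0003 -0.0007 -0.01 0.16 -0.05; 0 0.0006 0.0003 -0.0007 -0.01 0.16 -0.05
```

View pics/wrist19.png

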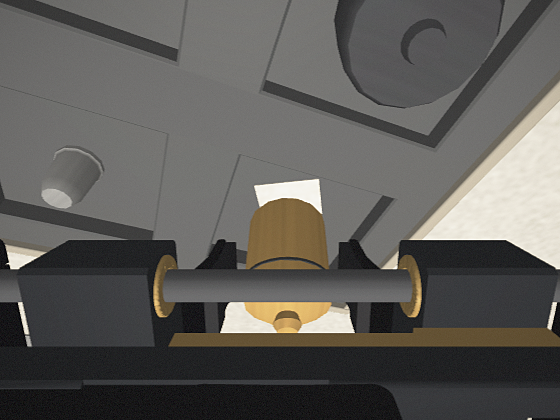

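Released and free on both sides; retreat along the tool axis.

carry_out --increments "0.6 0 0 -0.004 0 0 0; 0.6 0 0 -0.010 0 0 0; 0.6 0 0 -0.015 0 0 0; 0.6 0 0 -0.02 0 0 0; 0.6 0 0 -0.025 0 0 0; 0.6 0 0 -0.025 0 0 0; 0.6 0 0 -0.025 0 0 0; 0.6 0 0 0 0 0 0"

```text
time_s: 25.28
tool_pos: [0.5472, 0.2418, 0.2138]
tool_rot: [-179.9, 30.7, -155.0]
force: [-0.2, -0.6, 0.6]
grip_width: 0.0524
```

Run:
```python
from h import *
st()
cs={n:read_camera(n) for n in("wrist","side","top")}
for n,c in cs.items():
    cv2.imwrite(f"pics/{n}20.png",c["img"])
    for t,z in(("pot_centre",.05),("reel",.051),("thimble",.039),("tape",.041)):
        for m in masks_of(t,c)[:1]:
            ys,xs=np.nonzero(m["pixels"]); print(n,t,round(m["confidence"],2),m["bbox"],atz(xs.mean(),ys.mean(),z,c)[:2].round(4))
```

```text
25.27 pos [0.5472 0.2418 0.2138] rot [-179.9   30.7 -155. ] F [-0.2 -0.6  0.6] w 0.0524 q [  1.   0. -28. 118.   2.  31.  87.]
wrist pot_centre 0.63 [264.4, 157.3, 312.9, 230.0] [0.6293 0.28  ]
wrist thimble 0.55 [158.5, 128.5, 186.8, 161.7] [0.6276 0.1831]
wrist tape 0.76 [310.2, 32.6, 378.3, 109.3] [0.5241 0.27  ]
side pot_centre 0.56 [301.3, 365.2, 321.9, 389.3] [0.6317 0.2788]
side reel 0.34 [303.1, 364.6, 320.1, 387.0] [0.6321 0.2781]
side thimble 0.56 [276.9, 320.8, 286.3, 330.9] [0.6364 0.1811]
side tape 0.75 [344.0, 332.8, 368.2, 350.6] [0.534  0.2696]
top reel 0.83 [172.2, 247.4, 193.7, 267.2] [0.5347 0.1702]
top thimble 0.49 [88.2, 179.3, 221.4, 309.0] [0.5676 0.1865]
top tape 0.56 [129.7, 267.4, 147.9, 285.7] [0.5198 0.2606]
```

View pics/wrist20.png

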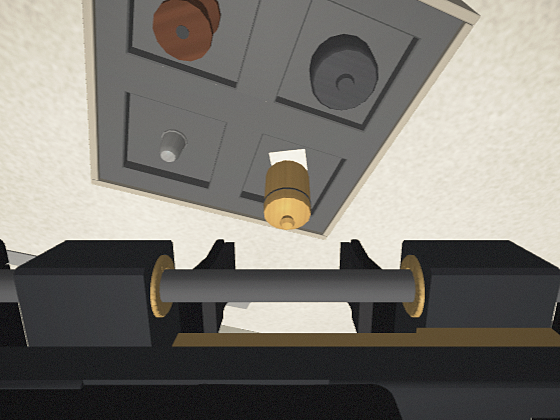

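View pics/side20.png

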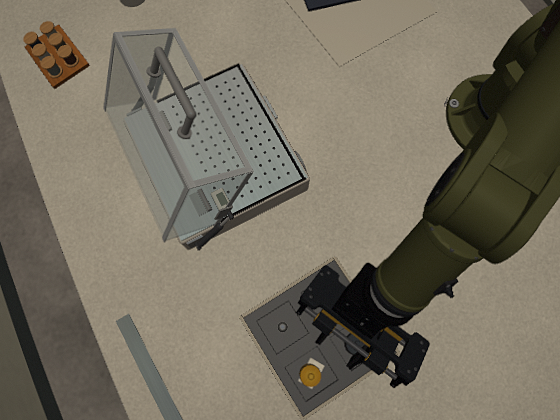

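Run:
```python
from h import *
print(sign_off()); st()
```

```text
the job is handed in; nothing more can be done
None
the job is handed in; nothing more can be done
```

I swung the hood open by its bar, let it go near its stop at about 1.06 rad, and it stayed open in every later picture. I then reached in tilted 30°, lifted the pin pot out, and set it in the recess with the slip. The job was handed in at about 25 s, and `sign_off` gave no verdict.

**Pot:** It looks upright on the slip, at about (0.630, 0.279) m. The slip's middle is at (0.628, 0.280), so it is roughly 2–4 mm off centre. It was lowered in about 1 mm steps, and at touchdown the wrist force changed by only about 2 N.

**Hood and arm:** The last side picture shows the hood open. The gripper had pulled well clear, and the wrist force was below 1 N on every axis.

**Other pieces:** The reel, thimble and tape drum were within a few millimetres of where they started in the views that saw them clearly. Some readings disagreed:
- **Top view:** The thimble came back with the whole tray's outline, and the partly hidden tape drum read about 11 mm off.
- **Side view:** The "reel" detection was actually the pot.

I put these down to detection errors, because the wrist and side pictures show the pieces in place.

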